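# Fit tread plates to the repaired foot switches and try each treadle

### The arm

A 6-joint arm with a two-finger parallel gripper is mounted at the origin on the work surface. World frame = base frame: x ahead of the robot, y to its left, z up, the work surface at z = 0. Lengths are in mm, angles in rad, forces in N, time in s.
With the tool pointing down it reaches from about 275 to 825 mm from the base axis. Payload 4.9 kg.
Tool frame: the origin (TCP) lies between the finger pads; the fingertips stand 8 mm ahead of it and the grasp point (between the pads) lies 11 mm behind it; z points along the fingers, y is the line along which they close (so a half turn about z gives the same grasp; the last joint's range is limited). The gripper opens to 85 mm and grips with 20 to 120 N. Pads are 22 mm wide; open, the fingers measure 114 mm over their backs; the gripper's body (76 mm by 85 mm) begins 54 mm behind the grasp point. The pads swing forward as they close: fully open they stand 13 mm farther back than shut.
Start: joints at [1.136, 0.326, -0.193, 1.052, 0, 1.437], TCP at [162.951, 525.324, 239.281] pointing down, gripper open.
Joint ranges: [-2.65, 2.65], [-0.97, 1.79], [-1.3, 1.35], [-1.93, 2.1], [-1.47, 1.37], [-3.14, 3.14]. Speed limits (rad/s): [2.57, 2.57, 3.14, 3.14, 3.14, 3.14].

### API

Orientations are given as a unit quaternion [x, y, z, w].
In Python, from rig import manip gives the robot as it stands. The module is installed in compiled form; this text tells all that it offers. Calls block until the motion is done:
- manip.move_to(position, orientation): joint-space move of the TCP to a pose.
- manip.servo_line(position, ori=None, speed=150, until_force=None): straight line of the TCP; ori=None keeps the orientation; speed is the mean speed in mm/s. With until_force (N) it stops when the force on the tool has changed by that much, and returns True; else False.
- manip.movej(angles): joint-space move.
- manip.move_gripper(opening, squeeze=None): finger opening in mm; squeeze is the grip in N (None keeps the last); returns when the fingers have stopped.
- manip.sleep(seconds).
- manip.inverse_kinematics(position, orientation): joint angles nearest the present ones, or None.
- manip.capture(name): name is "scene" or "top" or "wrist"; returns the picture (400x640x3 uint8, red, green, blue); there is no depth.
- manip.calibration(name): a dict with "camera_matrix" (3x3 intrinsics, pixels), "view" (4x4, takes a point from world to camera coordinates). Camera axes: x right, y down, z forward; pixel columns grow to the right and rows downward; lengths in mm; the calibration is good to about 2 mm. A picture is of the moment at which its call begins: read the wrist's pose just before it. calibration takes no time and is no camera call; for the wrist camera it gives the pose at the moment of the call.
A pose or a line that the arm cannot do raises manip.Unreachable and nothing moves.
- manip.job_done(): hands the job in; it is judged then, once.
Readings, each from a call of its own:
- manip.current_time_s(): time.
- manip.current_qpos(): joint angles.
- manip.current_joint_velocities(): joint speeds.
- manip.current_effort(): joint torques, N m.
- manip.current_tcp_pos(): TCP position.
- manip.current_tool_rot(): TCP orientation.
- manip.current_ft_force(): force on the tool from outside, world axes, zero at the start.
- manip.current_wrist_torque(): the same for the moment, N m.
- manip.current_grip_width(): finger opening in mm.
- manip.current_finger_force(): force on a finger pad.
Only numpy, scipy, OpenCV 4.12 (cv2) and the standard library are available. Lean on these libraries where they do the work, as an engineer would, in place of code of your own. Each camera call takes 0.05 s, during which the arm holds its last target. There are 200 camera calls.

### The job

Finish the repaired foot switches on the table: working along the row from the robot's left to its right, lay a ribbed tread plate on each bare treadle, ribs up, squarely between the toe and heel lips and not overhanging the sides, and press it down flat; then, with the plate on, press that treadle fully down to its stop and let it spring back up. In the end every foot switch has its plate lying flat; spare plates may stay on the table, and leave the phone stand, magnifier, screwdriver and screw cup alone.

Things in the scene. Friction and masses are not known exactly. Their poses are not given: they have to be found in the camera images.
- switch_1: leftmost foot switch of the row (numbered from largest y to smallest); one may be absent. Stands free, 2.7 kg. Dark sole 170 x 110 x 12 mm (x, y, z) under a sheet-aluminium treadle. Origin: centre of the sole's underside, on the table; x runs from toe (towards the robot within 20 degrees) to hinged heel, z up. Hinge cheeks 52 mm high at the heel (x 50 to 84, |y| 44 to 54 mm)
- seat_1 (a point): centre of the leftmost treadle's bare top; turns with it. z normal to the surface, x down the slope to the heel, y across. Treadle flat, 82 mm wide, 5 thick, sides open; lips 6 mm high and thick run across it at toe and heel, inner faces at x = -59 and +59 mm. Hinge along y at x +83, z -4 mm. At rest the toe is raised by 0.17 rad; this point is then 58 mm, the toe lip 75 mm above the table
- treadle_1 (a joint): hinge of the leftmost treadle: 0 rad = up, at rest; 0.17 rad = down on its stop (level). Sprung: 45 mm from the seat's centre towards the toe it takes about 5 N to start it moving and about 12 N to hold it at the stop; it springs back up when let go
- switch_2: second foot switch of the row (numbered from largest y to smallest); one may be absent. Stands free, 2.7 kg. Dark sole 170 x 110 x 12 mm (x, y, z) under a sheet-aluminium treadle. Origin: centre of the sole's underside, on the table; x runs from toe (towards the robot within 20 degrees) to hinged heel, z up. Hinge cheeks 52 mm high at the heel (x 50 to 84, |y| 44 to 54 mm)
- seat_2 (a point): centre of the second treadle's bare top; turns with it. z normal to the surface, x down the slope to the heel, y across. Treadle flat, 82 mm wide, 5 thick, sides open; lips 6 mm high and thick run across it at toe and heel, inner faces at x = -59 and +59 mm. Hinge along y at x +83, z -4 mm. At rest the toe is raised by 0.17 rad; this point is then 58 mm, the toe lip 75 mm above the table
- treadle_2 (a joint): hinge of the second treadle: 0 rad = up, at rest; 0.17 rad = down on its stop (level). Sprung: 45 mm from the seat's centre towards the toe it takes about 5 N to start it moving and about 12 N to hold it at the stop; it springs back up when let go
- switch_3: third foot switch of the row (numbered from largest y to smallest); one may be absent. Stands free, 2.7 kg. Dark sole 170 x 110 x 12 mm (x, y, z) under a sheet-aluminium treadle. Origin: centre of the sole's underside, on the table; x runs from toe (towards the robot within 20 degrees) to hinged heel, z up. Hinge cheeks 52 mm high at the heel (x 50 to 84, |y| 44 to 54 mm)
- seat_3 (a point): centre of the third treadle's bare top; turns with it. z normal to the surface, x down the slope to the heel, y across. Treadle flat, 82 mm wide, 5 thick, sides open; lips 6 mm high and thick run across it at toe and heel, inner faces at x = -59 and +59 mm. Hinge along y at x +83, z -4 mm. At rest the toe is raised by 0.17 rad; this point is then 58 mm, the toe lip 75 mm above the table
- treadle_3 (a joint): hinge of the third treadle: 0 rad = up, at rest; 0.17 rad = down on its stop (level). Sprung: 45 mm from the seat's centre towards the toe it takes about 5 N to start it moving and about 12 N to hold it at the stop; it springs back up when let go
- switch_4: rightmost foot switch of the row (numbered from largest y to smallest); one may be absent. Stands free, 2.7 kg. Dark sole 170 x 110 x 12 mm (x, y, z) under a sheet-aluminium treadle. Origin: centre of the sole's underside, on the table; x runs from toe (towards the robot within 20 degrees) to hinged heel, z up. Hinge cheeks 52 mm high at the heel (x 50 to 84, |y| 44 to 54 mm)
- seat_4 (a point): centre of the rightmost treadle's bare top; turns with it. z normal to the surface, x down the slope to the heel, y across. Treadle flat, 82 mm wide, 5 thick, sides open; lips 6 mm high and thick run across it at toe and heel, inner faces at x = -59 and +59 mm. Hinge along y at x +83, z -4 mm. At rest the toe is raised by 0.17 rad; this point is then 58 mm, the toe lip 75 mm above the table
- treadle_4 (a joint): hinge of the rightmost treadle: 0 rad = up, at rest; 0.17 rad = down on its stop (level). Sprung: 45 mm from the seat's centre towards the toe it takes about 5 N to start it moving and about 12 N to hold it at the stop; it springs back up when let go
- plate_1: loose tread plate: stiff steel plate faced with black ribbed rubber, 110 mm long (x) x 64 mm wide (y) x 10 mm thick, about 0.12 kg; all five are alike. Origin: centre of the underside; z up through the ribbed face. Starts lying ribs up on the table
- plate_2: loose tread plate: stiff steel plate faced with black ribbed rubber, 110 mm long (x) x 64 mm wide (y) x 10 mm thick, about 0.12 kg; all five are alike. Origin: centre of the underside; z up through the ribbed face. Starts lying ribs up on the table
- plate_3: loose tread plate: stiff steel plate faced with black ribbed rubber, 110 mm long (x) x 64 mm wide (y) x 10 mm thick, about 0.12 kg; all five are alike. Origin: centre of the underside; z up through the ribbed face. Starts lying ribs up on the table
- plate_4: loose tread plate: stiff steel plate faced with black ribbed rubber, 110 mm long (x) x 64 mm wide (y) x 10 mm thick, about 0.12 kg; all five are alike. Origin: centre of the underside; z up through the ribbed face. Starts lying ribs up on the table
- plate_5: loose tread plate: stiff steel plate faced with black ribbed rubber, 110 mm long (x) x 64 mm wide (y) x 10 mm thick, about 0.12 kg; all five are alike. Origin: centre of the underside; z up through the ribbed face. Starts lying ribs up on the table
- phone_stand: bystander: aluminium phone stand, foot 100 x 75 mm, 112 mm high; origin under its middle
- magnifier: bystander: magnifier lying flat, glass 84 mm across with black handle, 187 mm long, 12 mm thick; origin under the handle, 60 mm from the centre of the glass
- screwdriver: bystander: steel screwdriver with blue grip, 190 mm long, lying flat; origin under its middle
- screw_cup: bystander: small red plastic cup 48 mm across, 32 mm high; origin under its middle
Mind the look-alikes: they are no part of the job. Leave any purple or yellow look-alike of the plate_2 alone.

How it is judged (in metres and radians):
On the way, in this order (a step that is already met when the one before it is completed fails the run):
1. with a plate lying flat between its lips, the leftmost treadle is pressed down to its stop (value of joint treadle_1 above 0.155 rad and ((x of plate_1 in the frame of seat_1 between -0.007 and 0.007 m and y of plate_1 in the frame of seat_1 between -0.01 and 0.01 m and z of plate_1 in the frame of seat_1 between -0.002 and 0.002 m and angle between the z axis of plate_1 and the z axis of seat_1, either way round below 0.03 rad and angle between the x axis of plate_1 and the x axis of seat_1, either way round below 0.1 rad) or (x of plate_2 in the frame of seat_1 between -0.007 and 0.007 m and y of plate_2 in the frame of seat_1 between -0.01 and 0.01 m and z of plate_2 in the frame of seat_1 between -0.002 and 0.002 m and angle between the z axis of plate_2 and the z axis of seat_1, either way round below 0.03 rad and angle between the x axis of plate_2 and the x axis of seat_1, either way round below 0.1 rad) or (x of plate_3 in the frame of seat_1 between -0.007 and 0.007 m and y of plate_3 in the frame of seat_1 between -0.01 and 0.01 m and z of plate_3 in the frame of seat_1 between -0.002 and 0.002 m and angle between the z axis of plate_3 and the z axis of seat_1, either way round below 0.03 rad and angle between the x axis of plate_3 and the x axis of seat_1, either way round below 0.1 rad) or (x of plate_4 in the frame of seat_1 between -0.007 and 0.007 m and y of plate_4 in the frame of seat_1 between -0.01 and 0.01 m and z of plate_4 in the frame of seat_1 between -0.002 and 0.002 m and angle between the z axis of plate_4 and the z axis of seat_1, either way round below 0.03 rad and angle between the x axis of plate_4 and the x axis of seat_1, either way round below 0.1 rad) or (x of plate_5 in the frame of seat_1 between -0.007 and 0.007 m and y of plate_5 in the frame of seat_1 between -0.01 and 0.01 m and z of plate_5 in the frame of seat_1 between -0.002 and 0.002 m and angle between the z axis of plate_5 and the z axis of seat_1, either way round below 0.03 rad and angle between the x axis of plate_5 and the x axis of seat_1, either way round below 0.1 rad))), for 0.2 s.
2. with a plate lying flat between its lips, the second treadle is pressed down to its stop (value of joint treadle_2 above 0.155 rad and ((x of plate_1 in the frame of seat_2 between -0.007 and 0.007 m and y of plate_1 in the frame of seat_2 between -0.01 and 0.01 m and z of plate_1 in the frame of seat_2 between -0.002 and 0.002 m and angle between the z axis of plate_1 and the z axis of seat_2, either way round below 0.03 rad and angle between the x axis of plate_1 and the x axis of seat_2, either way round below 0.1 rad) or (x of plate_2 in the frame of seat_2 between -0.007 and 0.007 m and y of plate_2 in the frame of seat_2 between -0.01 and 0.01 m and z of plate_2 in the frame of seat_2 between -0.002 and 0.002 m and angle between the z axis of plate_2 and the z axis of seat_2, either way round below 0.03 rad and angle between the x axis of plate_2 and the x axis of seat_2, either way round below 0.1 rad) or (x of plate_3 in the frame of seat_2 between -0.007 and 0.007 m and y of plate_3 in the frame of seat_2 between -0.01 and 0.01 m and z of plate_3 in the frame of seat_2 between -0.002 and 0.002 m and angle between the z axis of plate_3 and the z axis of seat_2, either way round below 0.03 rad and angle between the x axis of plate_3 and the x axis of seat_2, either way round below 0.1 rad) or (x of plate_4 in the frame of seat_2 between -0.007 and 0.007 m and y of plate_4 in the frame of seat_2 between -0.01 and 0.01 m and z of plate_4 in the frame of seat_2 between -0.002 and 0.002 m and angle between the z axis of plate_4 and the z axis of seat_2, either way round below 0.03 rad and angle between the x axis of plate_4 and the x axis of seat_2, either way round below 0.1 rad) or (x of plate_5 in the frame of seat_2 between -0.007 and 0.007 m and y of plate_5 in the frame of seat_2 between -0.01 and 0.01 m and z of plate_5 in the frame of seat_2 between -0.002 and 0.002 m and angle between the z axis of plate_5 and the z axis of seat_2, either way round below 0.03 rad and angle between the x axis of plate_5 and the x axis of seat_2, either way round below 0.1 rad))), for 0.2 s.
3. with a plate lying flat between its lips, the third treadle is pressed down to its stop (value of joint treadle_3 above 0.155 rad and ((x of plate_1 in the frame of seat_3 between -0.007 and 0.007 m and y of plate_1 in the frame of seat_3 between -0.01 and 0.01 m and z of plate_1 in the frame of seat_3 between -0.002 and 0.002 m and angle between the z axis of plate_1 and the z axis of seat_3, either way round below 0.03 rad and angle between the x axis of plate_1 and the x axis of seat_3, either way round below 0.1 rad) or (x of plate_2 in the frame of seat_3 between -0.007 and 0.007 m and y of plate_2 in the frame of seat_3 between -0.01 and 0.01 m and z of plate_2 in the frame of seat_3 between -0.002 and 0.002 m and angle between the z axis of plate_2 and the z axis of seat_3, either way round below 0.03 rad and angle between the x axis of plate_2 and the x axis of seat_3, either way round below 0.1 rad) or (x of plate_3 in the frame of seat_3 between -0.007 and 0.007 m and y of plate_3 in the frame of seat_3 between -0.01 and 0.01 m and z of plate_3 in the frame of seat_3 between -0.002 and 0.002 m and angle between the z axis of plate_3 and the z axis of seat_3, either way round below 0.03 rad and angle between the x axis of plate_3 and the x axis of seat_3, either way round below 0.1 rad) or (x of plate_4 in the frame of seat_3 between -0.007 and 0.007 m and y of plate_4 in the frame of seat_3 between -0.01 and 0.01 m and z of plate_4 in the frame of seat_3 between -0.002 and 0.002 m and angle between the z axis of plate_4 and the z axis of seat_3, either way round below 0.03 rad and angle between the x axis of plate_4 and the x axis of seat_3, either way round below 0.1 rad) or (x of plate_5 in the frame of seat_3 between -0.007 and 0.007 m and y of plate_5 in the frame of seat_3 between -0.01 and 0.01 m and z of plate_5 in the frame of seat_3 between -0.002 and 0.002 m and angle between the z axis of plate_5 and the z axis of seat_3, either way round below 0.03 rad and angle between the x axis of plate_5 and the x axis of seat_3, either way round below 0.1 rad))), for 0.2 s.
4. with a plate lying flat between its lips, the rightmost treadle is pressed down to its stop (value of joint treadle_4 above 0.155 rad and ((x of plate_1 in the frame of seat_4 between -0.007 and 0.007 m and y of plate_1 in the frame of seat_4 between -0.01 and 0.01 m and z of plate_1 in the frame of seat_4 between -0.002 and 0.002 m and angle between the z axis of plate_1 and the z axis of seat_4, either way round below 0.03 rad and angle between the x axis of plate_1 and the x axis of seat_4, either way round below 0.1 rad) or (x of plate_2 in the frame of seat_4 between -0.007 and 0.007 m and y of plate_2 in the frame of seat_4 between -0.01 and 0.01 m and z of plate_2 in the frame of seat_4 between -0.002 and 0.002 m and angle between the z axis of plate_2 and the z axis of seat_4, either way round below 0.03 rad and angle between the x axis of plate_2 and the x axis of seat_4, either way round below 0.1 rad) or (x of plate_3 in the frame of seat_4 between -0.007 and 0.007 m and y of plate_3 in the frame of seat_4 between -0.01 and 0.01 m and z of plate_3 in the frame of seat_4 between -0.002 and 0.002 m and angle between the z axis of plate_3 and the z axis of seat_4, either way round below 0.03 rad and angle between the x axis of plate_3 and the x axis of seat_4, either way round below 0.1 rad) or (x of plate_4 in the frame of seat_4 between -0.007 and 0.007 m and y of plate_4 in the frame of seat_4 between -0.01 and 0.01 m and z of plate_4 in the frame of seat_4 between -0.002 and 0.002 m and angle between the z axis of plate_4 and the z axis of seat_4, either way round below 0.03 rad and angle between the x axis of plate_4 and the x axis of seat_4, either way round below 0.1 rad) or (x of plate_5 in the frame of seat_4 between -0.007 and 0.007 m and y of plate_5 in the frame of seat_4 between -0.01 and 0.01 m and z of plate_5 in the frame of seat_4 between -0.002 and 0.002 m and angle between the z axis of plate_5 and the z axis of seat_4, either way round below 0.03 rad and angle between the x axis of plate_5 and the x axis of seat_4, either way round below 0.1 rad))), for 0.2 s.
At the end, for the whole second after the job is handed in: every foot switch present has a tread plate, ribs up, lying flat on its treadle (underside within 2 mm of the surface and parallel within 0.03 rad), centred within 7 mm lengthways and 10 mm sideways, square within 0.10 rad; every treadle is up (below 0.02 rad); the plates are at rest (((x of plate_1 in the frame of seat_1 between -0.007 and 0.007 m and y of plate_1 in the frame of seat_1 between -0.01 and 0.01 m and z of plate_1 in the frame of seat_1 between -0.002 and 0.002 m and angle between the z axis of plate_1 and the z axis of seat_1, either way round below 0.03 rad and angle between the x axis of plate_1 and the x axis of seat_1, either way round below 0.1 rad) or (x of plate_2 in the frame of seat_1 between -0.007 and 0.007 m and y of plate_2 in the frame of seat_1 between -0.01 and 0.01 m and z of plate_2 in the frame of seat_1 between -0.002 and 0.002 m and angle between the z axis of plate_2 and the z axis of seat_1, either way round below 0.03 rad and angle between the x axis of plate_2 and the x axis of seat_1, either way round below 0.1 rad) or (x of plate_3 in the frame of seat_1 between -0.007 and 0.007 m and y of plate_3 in the frame of seat_1 between -0.01 and 0.01 m and z of plate_3 in the frame of seat_1 between -0.002 and 0.002 m and angle between the z axis of plate_3 and the z axis of seat_1, either way round below 0.03 rad and angle between the x axis of plate_3 and the x axis of seat_1, either way round below 0.1 rad) or (x of plate_4 in the frame of seat_1 between -0.007 and 0.007 m and y of plate_4 in the frame of seat_1 between -0.01 and 0.01 m and z of plate_4 in the frame of seat_1 between -0.002 and 0.002 m and angle between the z axis of plate_4 and the z axis of seat_1, either way round below 0.03 rad and angle between the x axis of plate_4 and the x axis of seat_1, either way round below 0.1 rad) or (x of plate_5 in the frame of seat_1 between -0.007 and 0.007 m and y of plate_5 in the frame of seat_1 between -0.01 and 0.01 m and z of plate_5 in the frame of seat_1 between -0.002 and 0.002 m and angle between the z axis of plate_5 and the z axis of seat_1, either way round below 0.03 rad and angle between the x axis of plate_5 and the x axis of seat_1, either way round below 0.1 rad)) and value of joint each of treadle_1, treadle_2, treadle_3, treadle_4 below 0.02 rad and ((x of plate_1 in the frame of seat_2 between -0.007 and 0.007 m and y of plate_1 in the frame of seat_2 between -0.01 and 0.01 m and z of plate_1 in the frame of seat_2 between -0.002 and 0.002 m and angle between the z axis of plate_1 and the z axis of seat_2, either way round below 0.03 rad and angle between the x axis of plate_1 and the x axis of seat_2, either way round below 0.1 rad) or (x of plate_2 in the frame of seat_2 between -0.007 and 0.007 m and y of plate_2 in the frame of seat_2 between -0.01 and 0.01 m and z of plate_2 in the frame of seat_2 between -0.002 and 0.002 m and angle between the z axis of plate_2 and the z axis of seat_2, either way round below 0.03 rad and angle between the x axis of plate_2 and the x axis of seat_2, either way round below 0.1 rad) or (x of plate_3 in the frame of seat_2 between -0.007 and 0.007 m and y of plate_3 in the frame of seat_2 between -0.01 and 0.01 m and z of plate_3 in the frame of seat_2 between -0.002 and 0.002 m and angle between the z axis of plate_3 and the z axis of seat_2, either way round below 0.03 rad and angle between the x axis of plate_3 and the x axis of seat_2, either way round below 0.1 rad) or (x of plate_4 in the frame of seat_2 between -0.007 and 0.007 m and y of plate_4 in the frame of seat_2 between -0.01 and 0.01 m and z of plate_4 in the frame of seat_2 between -0.002 and 0.002 m and angle between the z axis of plate_4 and the z axis of seat_2, either way round below 0.03 rad and angle between the x axis of plate_4 and the x axis of seat_2, either way round below 0.1 rad) or (x of plate_5 in the frame of seat_2 between -0.007 and 0.007 m and y of plate_5 in the frame of seat_2 between -0.01 and 0.01 m and z of plate_5 in the frame of seat_2 between -0.002 and 0.002 m and angle between the z axis of plate_5 and the z axis of seat_2, either way round below 0.03 rad and angle between the x axis of plate_5 and the x axis of seat_2, either way round below 0.1 rad)) and ((x of plate_1 in the frame of seat_3 between -0.007 and 0.007 m and y of plate_1 in the frame of seat_3 between -0.01 and 0.01 m and z of plate_1 in the frame of seat_3 between -0.002 and 0.002 m and angle between the z axis of plate_1 and the z axis of seat_3, either way round below 0.03 rad and angle between the x axis of plate_1 and the x axis of seat_3, either way round below 0.1 rad) or (x of plate_2 in the frame of seat_3 between -0.007 and 0.007 m and y of plate_2 in the frame of seat_3 between -0.01 and 0.01 m and z of plate_2 in the frame of seat_3 between -0.002 and 0.002 m and angle between the z axis of plate_2 and the z axis of seat_3, either way round below 0.03 rad and angle between the x axis of plate_2 and the x axis of seat_3, either way round below 0.1 rad) or (x of plate_3 in the frame of seat_3 between -0.007 and 0.007 m and y of plate_3 in the frame of seat_3 between -0.01 and 0.01 m and z of plate_3 in the frame of seat_3 between -0.002 and 0.002 m and angle between the z axis of plate_3 and the z axis of seat_3, either way round below 0.03 rad and angle between the x axis of plate_3 and the x axis of seat_3, either way round below 0.1 rad) or (x of plate_4 in the frame of seat_3 between -0.007 and 0.007 m and y of plate_4 in the frame of seat_3 between -0.01 and 0.01 m and z of plate_4 in the frame of seat_3 between -0.002 and 0.002 m and angle between the z axis of plate_4 and the z axis of seat_3, either way round below 0.03 rad and angle between the x axis of plate_4 and the x axis of seat_3, either way round below 0.1 rad) or (x of plate_5 in the frame of seat_3 between -0.007 and 0.007 m and y of plate_5 in the frame of seat_3 between -0.01 and 0.01 m and z of plate_5 in the frame of seat_3 between -0.002 and 0.002 m and angle between the z axis of plate_5 and the z axis of seat_3, either way round below 0.03 rad and angle between the x axis of plate_5 and the x axis of seat_3, either way round below 0.1 rad)) and ((x of plate_1 in the frame of seat_4 between -0.007 and 0.007 m and y of plate_1 in the frame of seat_4 between -0.01 and 0.01 m and z of plate_1 in the frame of seat_4 between -0.002 and 0.002 m and angle between the z axis of plate_1 and the z axis of seat_4, either way round below 0.03 rad and angle between the x axis of plate_1 and the x axis of seat_4, either way round below 0.1 rad) or (x of plate_2 in the frame of seat_4 between -0.007 and 0.007 m and y of plate_2 in the frame of seat_4 between -0.01 and 0.01 m and z of plate_2 in the frame of seat_4 between -0.002 and 0.002 m and angle between the z axis of plate_2 and the z axis of seat_4, either way round below 0.03 rad and angle between the x axis of plate_2 and the x axis of seat_4, either way round below 0.1 rad) or (x of plate_3 in the frame of seat_4 between -0.007 and 0.007 m and y of plate_3 in the frame of seat_4 between -0.01 and 0.01 m and z of plate_3 in the frame of seat_4 between -0.002 and 0.002 m and angle between the z axis of plate_3 and the z axis of seat_4, either way round below 0.03 rad and angle between the x axis of plate_3 and the x axis of seat_4, either way round below 0.1 rad) or (x of plate_4 in the frame of seat_4 between -0.007 and 0.007 m and y of plate_4 in the frame of seat_4 between -0.01 and 0.01 m and z of plate_4 in the frame of seat_4 between -0.002 and 0.002 m and angle between the z axis of plate_4 and the z axis of seat_4, either way round below 0.03 rad and angle between the x axis of plate_4 and the x axis of seat_4, either way round below 0.1 rad) or (x of plate_5 in the frame of seat_4 between -0.007 and 0.007 m and y of plate_5 in the frame of seat_4 between -0.01 and 0.01 m and z of plate_5 in the frame of seat_4 between -0.002 and 0.002 m and angle between the z axis of plate_5 and the z axis of seat_4, either way round below 0.03 rad and angle between the x axis of plate_5 and the x axis of seat_4, either way round below 0.1 rad)) and linear speed of each of plate_1, plate_2, plate_3, plate_4, plate_5 below 0.02 m/s); the robot touches nothing.
It fails at once if the phone stand is pushed more than 3 cm away (distance of phone_stand from where it was at the start of the episode above 0.03 m).
It fails at once if the magnifier is pushed more than 3 cm away (distance of magnifier from where it was at the start of the episode above 0.03 m).
It fails at once if the screwdriver is pushed more than 3 cm away (distance of screwdriver from where it was at the start of the episode above 0.03 m).
It fails at once if the screw cup is pushed more than 3 cm away (distance of screw_cup from where it was at the start of the episode above 0.03 m).
Of switch_1, switch_2, switch_3, switch_4 only 3 to 4 are there at a start; the rules pass over those that are not, and their reading is None.
At some moment in a run one of plate_1, plate_2, plate_3, plate_4, plate_5 may be knocked a few centimetres aside while the robot is not near it.
Once in a run the grip may slacken for a moment while it holds something.
It also fails if it takes over 210 s, if anything falls off the work surface, if the arm or the gripper's body presses on something with over 40 N, if the wrist force passes 120 N, or if a joint passes its speed limit or range.

## Working session

There is one attempt and no reset: what is moved stays moved. The work goes in short steps, each a Python script; the robot and the scene stay as the last script left them, time stands still between calls to the robot, and variables do not carry over. Pictures are saved under pics/ and viewed, at most 14 in all, crops included, and the job is handed in when it is done.

```bash
mkdir -p pics; python3 - <<'E'
from rig import manip
import cv2,numpy as np
for n in("top","scene"):
    im=manip.capture(n); cv2.imwrite(f"pics/{n}0.png",im[:,:,::-1])
    c=manip.calibration(n); print(n,np.round(c["camera_matrix"],1).tolist(),np.round(c["view"],3).tolist())
print(manip.current_time_s(),manip.current_tool_rot(),manip.current_grip_width())
E
```

```text
top [[426.2, 0.0, 322.5], [0.0, 426.2, 191.1], [0.0, 0.0, 1.0]] [[0.005, -1.0, 0.009, -7.832], [-0.998, -0.005, -0.058, 516.495], [0.058, -0.008, -0.998, 1542.412], [0.0, 0.0, 0.0, 1.0]]
scene [[440.9, 0.0, 321.6], [0.0, 440.9, 207.8], [0.0, 0.0, 1.0]] [[0.176, 0.984, -0.017, -90.132], [0.722, -0.141, -0.677, -309.797], [-0.669, 0.107, -0.735, 1572.887], [0.0, 0.0, 0.0, 1.0]]
0.1 [ 1.49819151e-01  9.88713120e-01 -7.34908949e-04 -2.18064364e-04] 85.26570205783472
```

View pics/top0.png

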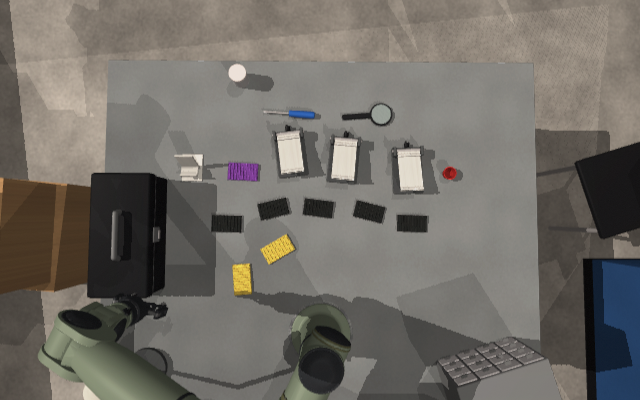

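View pics/scene0.png

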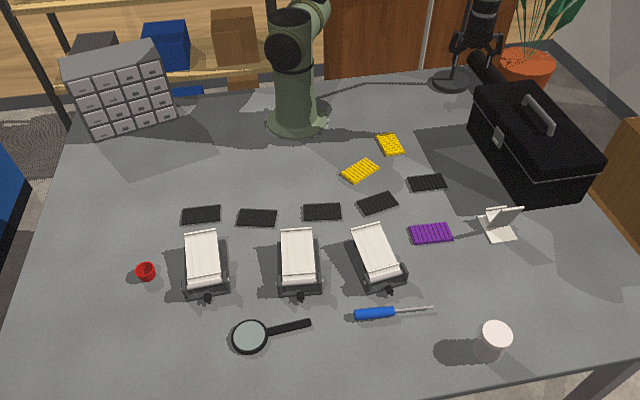

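Top view: three switches with white treadles at (291,155), (344,158) and (409,170). Five black plates at (227,223), (274,208), (319,208), (369,211) and (412,223). The look-alikes are one purple plate at (243,172) and two yellow ones at (278,248) and (242,279), and I will leave those alone. Next I'll write the helpers, touch the table to find the fingertip offset, and take a first wrist view.

```bash
cat > h.py <<'E'
from rig import manip as m
import cv2,numpy as np
from scipy.spatial.transform import Rotation as Ro
A=np.array
def R_tool(yaw,tilt=0):
    """tool frame with -z along surface normal; tool y along surface y (yaw = heading of surface x); tool x = -surface x"""
    S=Rs(yaw,tilt); y=S[:,1]; z=-S[:,2]
    return np.c_[np.cross(y,z),y,z]
def Rs(yaw,tilt=0): return (Ro.from_euler('z',yaw)*Ro.from_euler('y',tilt)).as_matrix()
def q(R): return Ro.from_matrix(R).as_quat()
def cam(n):
    c=m.calibration(n); return A(c["camera_matrix"]),A(c["view"])
def unproj(px,K,V,p0,n):
    """rays through pixels onto plane (p0,n)"""
    d=np.c_[px,np.ones(len(px))]@np.linalg.inv(K).T@V[:3,:3]; o=-V[:3,:3].T@V[:3,3]
    return o+d*(((A(p0)-o)@n)/(d@n))[:,None]
def proj(P,K,V):
    c=K@(V[:3,:3]@A(P)+V[:3,3]); return c[:2]/c[2]
def wrist_T():
    """camera pose in tool frame"""
    V=cam("wrist")[1]; T=np.eye(4); T[:3,:3]=Ro.from_quat(m.current_tool_rot()).as_matrix(); T[:3,3]=m.current_tcp_pos()
    return np.linalg.inv(T)@np.linalg.inv(V)
def save(n,im): cv2.imwrite(f"pics/{n}.png",im[:,:,::-1])
E
python3 - <<'E'
from h import *
K,V=cam("top")
for k,z,P in(("sw",58,[(291,155),(344,158),(409,170)]),("pl",10,[(227,223),(274,208),(319,208),(369,211),(412,223)]),("misc",10,[(190,168),(243,172),(278,248),(449,173)])):
    print(k,np.round(unproj(A(P,float),K,V,[0,0,z],A([0,0,1.]))).tolist())
print(np.round(wrist_T(),3).tolist(),cam("wrist")[0].tolist())
# touch calibration on empty table
p=[330,-60]; R=q(R_tool(np.pi/2))
for y in (np.pi/2,-np.pi/2,0): print(y,m.inverse_kinematics([450,0,150],q(R_tool(y))))
for w in(64,0):
    m.move_gripper(w)
    m.move_to([430,200,60],q(R_tool(0))) if 0 else m.move_to([400,-30,60],q(R_tool(0)))
    hit=m.servo_line([400,-30,-12],speed=40,until_force=3); print(w,m.current_grip_width(),hit,m.current_tcp_pos())
    m.servo_line([400,-30,60])
m.move_gripper(85)
m.move_to([500,0,280],q(R_tool(0)))
im=m.capture("wrist"); save("w0",im); print(m.current_time_s())
E
```

```text
sw [[642.0, 108.0, 58.0], [633.0, -81.0, 58.0], [591.0, -313.0, 58.0]]
pl [[398.0, 342.0, 10.0], [454.0, 172.0, 10.0], [455.0, 7.0, 10.0], [445.0, -176.0, 10.0], [402.0, -333.0, 10.0]]
misc [[599.0, 481.0, 10.0], [585.0, 287.0, 10.0], [309.0, 156.0, 10.0], [586.0, -471.0, 10.0]]
[[-0.0, -0.949, -0.314, 81.332], [1.0, -0.001, 0.001, -0.164], [-0.001, -0.314, 0.949, -133.572], [0.0, 0.0, 0.0, 1.0]] [[324.8409640751031, 0.0, 320.1138904236281], [0.0, 324.8409640751031, 202.39765127591502], [0.0, 0.0, 1.0]]
1.5707963267948966 [-0.16429367  0.23218813 -0.57521104  0.76339716  0.         -1.73509   ]
-1.5707963267948966 [-0.16429367  0.23218813 -0.57521104  0.76339716  0.          1.40650265]
0 [-0.16429367  0.23218813 -0.57521104  0.76339716  0.         -0.16429367]
64 64.10301772811754 True [399.88966874 -29.97993067   1.9138575 ]
0 -0.40713986898057747 True [399.93925491 -30.00298157   8.01069366]
8.9417
```

View pics/w0.png

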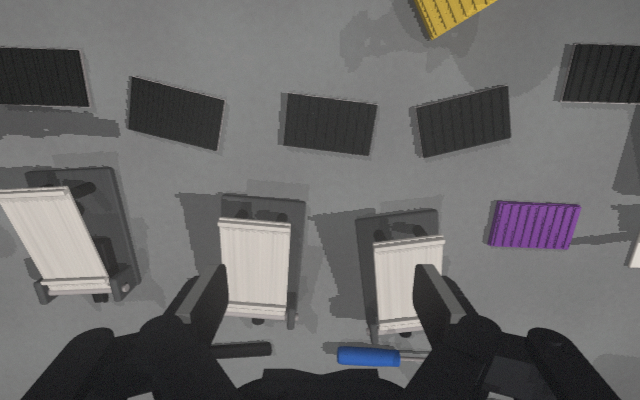

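Wrist view: black plates along row ~125, with (330,125) and (463,120) nearest the centre. The treadles are at (255,265) and (408,285). The purple (535,225) and yellow (455,10) look-alikes are separate. Next: close measurements with the camera straight above switch 1 and its plate.

```bash
cat >> h.py <<'E'
TW=np.array([81.33,0,-133.57]); TILT=.17
def look(p,yaw,z=230):
    """put camera straight above p, tool heading yaw; return image, K, V"""
    R=R_tool(yaw); t=A([p[0],p[1],0])-R@A([TW[0],0,0]); t[2]=z
    m.move_to(t,q(R)); K,V=cam("wrist"); return m.capture("wrist"),K,V
def comp(mask,px):
    mask=cv2.morphologyEx(mask.astype(np.uint8),cv2.MORPH_OPEN,np.ones((5,5)))
    cs=[c for c in cv2.findContours(mask,cv2.RETR_EXTERNAL,cv2.CHAIN_APPROX_NONE)[0] if cv2.contourArea(c)>1500]
    return min(cs,key=lambda c:np.hypot(*(c[:,0].mean(0)-px)))[:,0].astype(float)
def rect(c,K,V,p0,yaw,tilt):
    """min-area rectangle in the (tilted) plane; returns world centre, heading, (length,width)"""
    S=Rs(yaw,tilt); P=(unproj(c,K,V,p0,S[:,2])-p0)@S
    (cx,cy),(w,h),a=cv2.minAreaRect(P[:,:2].astype(np.float32)); a=np.radians(a)
    if w<h: w,h,a=h,w,a+np.pi/2
    a=(a+np.pi/2)%np.pi-np.pi/2
    return p0+S@A([cx,cy,0]),yaw+a,(w,h)
def plate(p,yaw,thr=45,name=None):
    im,K,V=look(p,yaw); g=im.max(2)
    if name: save(name,im)
    c=comp(g<thr,proj([p[0],p[1],10],K,V)); return rect(c,K,V,A([p[0],p[1],10.]),yaw,0)
def treadle(p,yaw,thr=150,name=None):
    im,K,V=look(p,yaw); g=im.min(2)
    if name: save(name,im)
    c=comp(g>thr,proj([p[0],p[1],58],K,V)); r=rect(c,K,V,A([p[0],p[1],58.]),yaw,TILT)
    return rect(c,K,V,A([*r[0][:2],58.]),r[1],TILT)
E
python3 - <<'E'
from h import *
f=lambda r:[np.round(x,3).tolist() for x in r]
print(f(treadle([642,108],-.05,name="t1")))
print(f(plate([454,172],-1.4,name="p1")),m.current_time_s())
a=cv2.imread("pics/t1.png");b=cv2.imread("pics/p1.png")
cv2.imwrite("pics/tp1.png",np.vstack([cv2.resize(a[:250,200:440],None,fx=2,fy=2),])[:, :]) 
c=np.hstack([a[:260,190:450],b[:260,190:450]]);cv2.imwrite("pics/tp1.png",cv2.resize(c,(800,400)))
E
```

```text
[[641.515, 111.105, 57.988], 0.137, [116.925, 79.391]]
[[596.816, -121.678, 10.0], 0.169, [675.237, 204.222]] 11.2583
```

View pics/tp1.png

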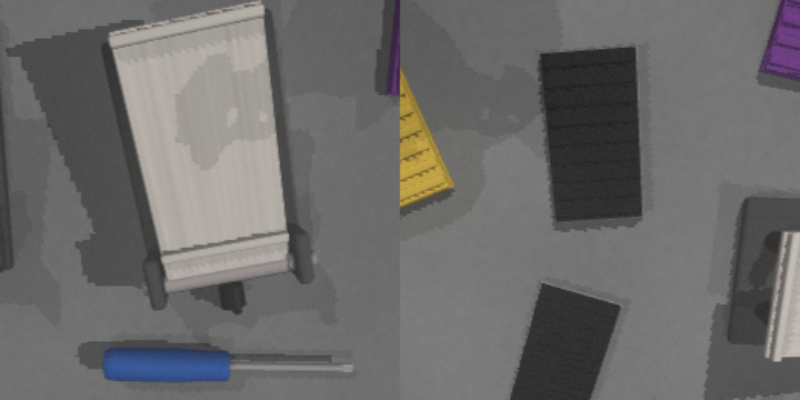

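Crop: left, switch 1 with the toe lip at the top (190,20) and the heel lip at about (225,245), with the hinge barrel beyond it. Right, the plate at (590,135) with its long side vertical. I'll tune the masks offline on these images.

```bash
python3 - <<'E'
from h import *
a=cv2.imread("pics/t1.png");b=cv2.imread("pics/p1.png")
print(b[90,270:370:3].max(1)); print(b[90:170:3,315].max(1))
# profile along the treadle axis (crop px /1.54 +190)
p0=A([187,2])/1.538+[190,0];p1=A([228,285])/1.538+[190,0]
t=np.linspace(0,1,110)
for off in (-25,25): print([int(a[int(y),int(x+off)].min()) for x,y in p0+(p1-p0)*t[:,None]])
print(a[100,235:400:3].min(1))
for thr in(25,32,38): 
    for c in cv2.findContours(cv2.morphologyEx((b.max(2)<thr).astype(np.uint8),cv2.MORPH_OPEN,np.ones((5,5))),0,1)[0]:
        if cv2.contourArea(c)>1500: print(thr,cv2.minAreaRect(c))
for thr in (120,150):
    M=cv2.morphologyEx((a.min(2)>thr).astype(np.uint8),cv2.MORPH_OPEN,np.ones((5,5)))
    for c in cv2.findContours(M,0,1)[0]:
        if cv2.contourArea(c)>500: print(thr,cv2.minAreaRect(c))
E
```

```text
[114 111 111 111 112  72  47  51  43  48  45  46  45  44  44  46  42  44
  47  45  50  45  46  49  45  74 106 107 117 115 116 116 116 119]
[ 46  38  48  42  47  38  48  49  49  34  49  51  49  49  48  51  50  52
  84  86 120 116 117 116 118 115 115]
[109, 107, 105, 107, 107, 109, 108, 108, 113, 139, 153, 165, 164, 164, 144, 143, 151, 151, 151, 152, 161, 158, 160, 168, 170, 168, 170, 168, 167, 169, 170, 168, 169, 171, 170, 172, 171, 171, 171, 170, 168, 169, 171, 169, 169, 169, 170, 171, 171, 168, 166, 169, 170, 168, 166, 167, 168, 167, 167, 167, 170, 167, 166, 166, 169, 167, 166, 166, 163, 166, 163, 163, 164, 163, 165, 164, 166, 165, 162, 161, 165, 161, 161, 160, 161, 161, 157, 161, 159, 160, 160, 161, 160, 160, 163, 97, 109, 167, 164, 157, 152, 150, 152, 163, 162, 162, 130, 138, 144, 135]
[99, 97, 104, 99, 158, 169, 167, 162, 138, 148, 150, 149, 150, 145, 150, 154, 162, 161, 162, 166, 160, 164, 160, 164, 164, 164, 162, 158, 148, 146, 147, 152, 148, 150, 147, 150, 148, 149, 149, 150, 151, 146, 151, 151, 151, 150, 149, 151, 150, 150, 150, 152, 150, 162, 165, 168, 166, 164, 164, 167, 16
[... 685 characters left out ...]
509033203125), (23.473474502563477, 84.21466064453125), 79.5625228881836)
120 ((323.1199951171875, 82.65999603271484), (149.63766479492188, 102.68024444580078), 79.69515228271484)
120 ((101.1838150024414, 72.46498107910156), (166.38943481445312, 100.10498046875), 79.2156982421875)
150 ((336.2600402832031, 169.67999267578125), (10.375357627868652, 77.01018524169922), 79.69515228271484)
150 ((325.5910949707031, 88.55877685546875), (136.81460571289062, 96.87040710449219), 77.82854461669922)
150 ((102.712646484375, 76.7652816772461), (156.51467895507812, 96.94283294677734), 79.04593658447266)
150 ((311.0089111328125, 16.041852951049805), (6.345806121826172, 100.8481674194336), 78.00310516357422)
```

```bash
cat >> h.py <<'E'
def seat(p,yaw,name=None):
    """seat centre and heading: white area runs from toe lip outer edge (-66 seen) to the heel lip's shadow line (+56)"""
    im,K,V=look(p,yaw,255)
    if name: save(name,im)
    c=comp(im.min(2)>120,proj([p[0],p[1],58],K,V)); p0=A([p[0],p[1],58.]); yw=yaw
    for _ in range(3):
        p0,yw,d=rect(c,K,V,p0,yw,TILT); C=p0.copy(); p0=A([*(p0+Rs(yw,TILT)@A([5.2,0,0]))[:2],58.])
    return p0,yw,d
def pick(p,yaw,z=4):
    R=q(R_tool(yaw)); m.move_gripper(85); m.move_to([p[0],p[1],60],R); m.servo_line([p[0],p[1],z],speed=100)
    m.move_gripper(60,squeeze=60); print("grip",m.current_grip_width(),m.current_finger_force())
    m.servo_line([p[0],p[1],150])
f=lambda r:[np.round(x,3).tolist() for x in r]
E
sed -i 's/thr=45/thr=62/' h.py
python3 - <<'E'
from h import *
s=seat([640,110],.13); print(f(s)); s=seat(s[0],s[1],name="t1b"); print(f(s))
r=plate([454,172],-1.4); print(f(r)); r=plate(r[0],r[1]); print(f(r))
if abs(r[2][0]-110)<6 and abs(r[2][1]-64)<5:
    pick(r[0],r[1]); save("hold1",m.capture("wrist"))
print(m.current_time_s(),m.current_qpos())
a=cv2.imread("pics/t1b.png")[:260,190:450];b=cv2.imread("pics/hold1.png")[140:400,190:450]
cv2.imwrite("pics/tb1.png",cv2.resize(np.hstack([a,b]),(800,400)))
E
```

```text
[[642.393, 111.171, 58.0], 0.131, [124.407, 81.791]]
[[642.576, 111.136, 58.0], 0.131, [123.723, 81.687]]
[[448.817, 175.45, 10.0], -1.334, [106.518, 60.633]]
[[448.924, 175.423, 10.0], -1.333, [105.743, 60.424]]
grip 61.970386864222185 64.2109751701355
17.8917 [ 2.19230466e-01  2.88018120e-01 -4.99803598e-01  7.84881515e-01
 -2.59179553e-05  1.55232379e+00]
```

View pics/tb1.png

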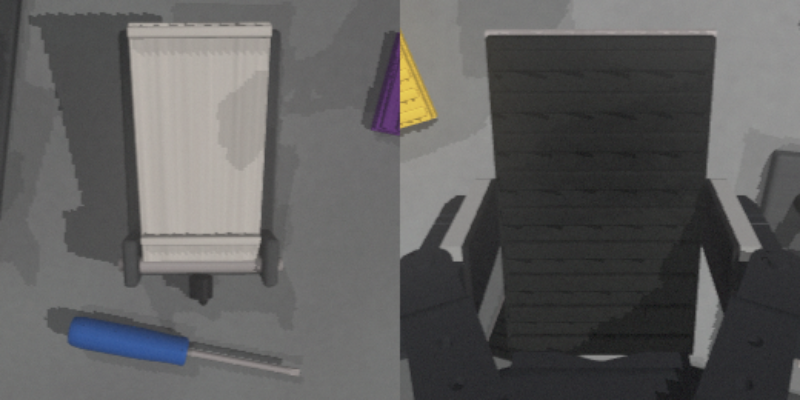

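Left: switch 1 seen squarely, toe lip at (200,30) and heel lip at about (200,240). Right: the plate is held centred between the pads, with its front edge at (600,35). Placing it now.

```bash
cat >> h.py <<'E'
def hand_offset(im):
    """tool-x of the held plate's centre, from its front (black) edge; K and camera pose in tool frame"""
    K=cam("wrist")[0]; T=wrist_T(); V=np.linalg.inv(T)
    col=im[140:230,300:340].max(2).mean(1); i=np.argmax(col<62)+140
    return unproj(A([[320.,i]]),K,V,A([0,0,-6.]),A([0,0,1.]))[0,0]-53,i
def place(s,yaw,dx=0,hz=4):
    S=Rs(yaw,TILT); R=q(R_tool(yaw,TILT)); P=lambda h,x=dx:A(s)+S@A([x,0,h])
    m.move_to(P(80),R); m.servo_line(P(20),speed=120)
    hit=m.servo_line(P(hz-3),speed=30,until_force=4)
    print("contact",hit,"h",((m.current_tcp_pos()-s)@S).round(2),m.current_grip_width())
    m.move_gripper(85); m.servo_line(P(90),speed=150)
def press(s,yaw,d=45,force=22):
    """shut fingers press the plate's top at d toward the toe, following the hinge arc"""
    u=A([np.cos(yaw),np.sin(yaw),0]); H=A(s)+Rs(yaw,TILT)@A([83,0,-4.]); R=q(R_tool(yaw))
    pt=lambda th,h:H+Rs(yaw,th)@A([-83-d,0,14+h])
    a=pt(TILT,0); b=pt(0,0); up=A([0,0,8.])
    m.move_gripper(0); m.move_to(a+up+[0,0,40],R); m.servo_line(a+up+[0,0,4],speed=100)
    m.servo_line(b+up,speed=20,until_force=40); hit=m.servo_line(b+up-[0,0,8],speed=15,until_force=8)
    print("press",hit,m.current_tcp_pos().round(1),"expected stop",(b+up).round(1),m.current_ft_force().round(1))
    m.sleep(.5); m.servo_line(a+up+[0,0,4],speed=40); m.servo_line(a+up+[0,0,70])
E
python3 - <<'E'
from h import *
im=cv2.imread("pics/hold1.png"); print("hand",hand_offset(im))
s=A([642.576,111.136,58]);yaw=.131
place(s,yaw); print(m.current_time_s(),m.current_ft_force())
im,K,V=look(s,yaw,255); save("pl1",im)
cv2.imwrite("pics/pl1c.png",cv2.resize(im[:260,190:450,::-1],(520,520)))
E
```

```text
hand (np.float64(2.326080218123913), np.int64(163))
contact True h [ 0.04 -0.    4.88] 61.96737245857153
21.5833 [-0.79904731 -0.18766004 -0.05045184]
```

View pics/pl1c.png

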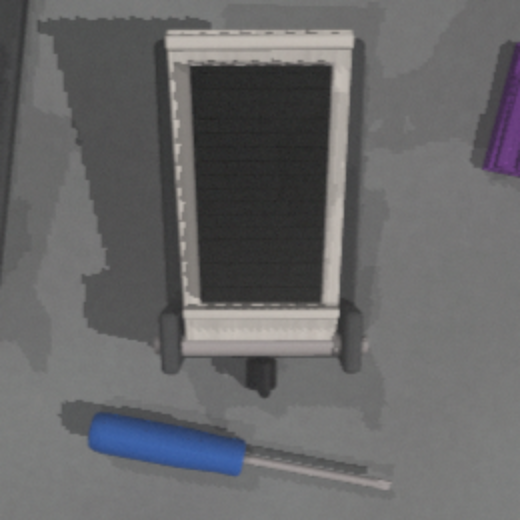

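Plate 1 lies between the lips, black face from (191,66) to (332,303) in the crop, with nearly equal side margins. I'll press it, check it numerically, then continue with switch 2.

```bash
cat >> h.py <<'E'
def check(s,yaw,name=None):
    im,K,V=look(s,yaw,255); S=Rs(yaw,TILT)
    if name: save(name,im)
    p0=A(s)+S@A([0,0,10.]); c=comp(im.max(2)<62,proj(p0,K,V)); r=rect(c,K,V,p0,yaw,TILT)
    print("plate in seat",((r[0]-p0)@S).round(1),"dyaw",round(r[1]-yaw,3),np.round(r[2],1),"t",m.current_time_s())
E
python3 - <<'E'
from h import *
s=A([642.576,111.136,58]);yaw=.131
check(s,yaw); press(s,yaw); check(s,yaw,"ck1"); print(f(seat(s,yaw)))
s2=seat([633,-81],-.02); s2=seat(s2[0],s2[1]); print(f(s2))
r=plate([455,7],-1.6); r=plate(r[0],r[1],name="p2"); print(f(r),m.current_time_s())
E
```

```text
plate in seat [-0.9  0.3 -0. ] dyaw -0.0 [104.9  60.3] t 22.5
press True [596.1 104.9  62.4] expected stop [596.1 105.   62. ] [-2.1  0.4 12.6]
plate in seat [-0.6  0.3  0. ] dyaw -0.0 [104.9  60.2] t 28.925
[[642.529, 111.239, 58.0], 0.134, [125.646, 81.615]]
[[634.9, -82.204, 58.0], -0.097, [147.931, 82.152]]
[[451.971, 10.996, 10.0], -1.693, [105.775, 60.048]] 32.025
```

```bash
python3 - <<'E'
s=open('h.py').read()
s=s.replace("A([5.2,0,0])","A([67.1-d[0]/2,0,0])")
s=s.replace('''    m.servo_line(b+up,speed=20,until_force=40); hit=m.servo_line(b+up-[0,0,8],speed=15,until_force=8)
''','''    e=b+up+(b-a)*.35
    hit=m.servo_line(e,speed=20,until_force=force)
''')
open('h.py','w').write(s)
E
python3 - <<'E'
from h import *
s=A([642.576,111.136,58]);yaw=.131
press(s,yaw,force=25); print(m.current_time_s())
s2=seat([634.9,-82.2],-.097,name="t2"); print(f(s2))
r=plate([452,11],-1.693); print(f(r),m.current_time_s())
pick(r[0],r[1]); im=m.capture("wrist"); save("hold2",im); print("hand",hand_offset(im))
a=cv2.imread("pics/t2.png")[:260,190:450];b=cv2.imread("pics/hold2.png")[140:400,190:450]
cv2.imwrite("pics/tb2.png",cv2.resize(np.hstack([a,b]),(800,400)))
E
```

```text
press True [595.8 105.   62.4] expected stop [596.1 105.   62. ] [-3.  -0.6 12. ]
37.25
[[627.757, -81.695, 58.0], -0.097, [143.832, 82.346]]
[[451.816, 11.037, 10.0], -1.694, [105.877, 60.197]] 39.675
grip 61.865103713647756 63.61744523048401
hand (np.float64(2.543269454270842), np.int64(162))
```

View pics/tb2.png

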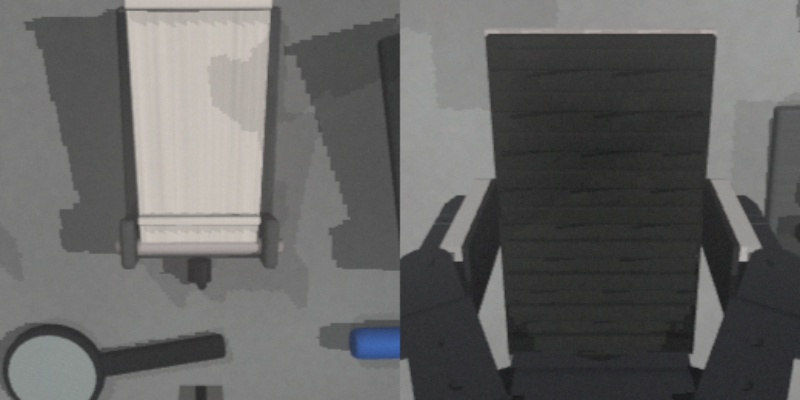

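Left: switch 2's toe lip is cut off by the top of the frame, so I have to look again, further back. Right: plate 2 is held well (front edge at row 35). I'll re-measure with the plate in hand and then place it.

```bash
sed -i 's/    c=comp(im.min(2)>120,proj(\[p\[0\],p\[1\],58\],K,V)); p0/    M=im.min(2)>120; M[156:]=0; c=comp(M,proj([p[0],p[1],58],K,V)); print("toprow",c[:,1].min()); p0/' h.py
python3 - <<'E'
from h import *
s=seat([622,-81.5],-.097); print(f(s)); s=seat(s[0],s[1]); print(f(s)); s2=seat(s[0],s[1]); print(f(s2))
s,yaw=s2[0],s2[1]
if s2[2][0]>120 and abs(s2[2][1]-82)<2:
    place(s,yaw); check(s,yaw,"pl2")
    cv2.imwrite("pics/pl2c.png",cv2.resize(cv2.imread("pics/pl2.png")[:260,190:450],(520,520)))
E
```

```text
toprow 48.0
[[653.233, -11.513, 58.0], -0.026, [103.375, 47.586]]
toprow 18.0
[[657.882, -1.283, 58.0], -0.133, [126.133, 52.612]]
toprow 20.0
[[662.102, -0.711, 58.0], -0.15, [124.037, 52.867]]
```

```bash
python3 - <<'E'
from h import *
im,K,V=look([622,-81.5],-.097,255); save("d2",im); print(m.current_time_s(),m.current_tcp_pos(),proj([622,-81.5,58],K,V))
E
```

```text
46.275 [702.72760098 -90.04306152 255.37048142] [321.59616479  95.44892348]
```

View pics/d2.png

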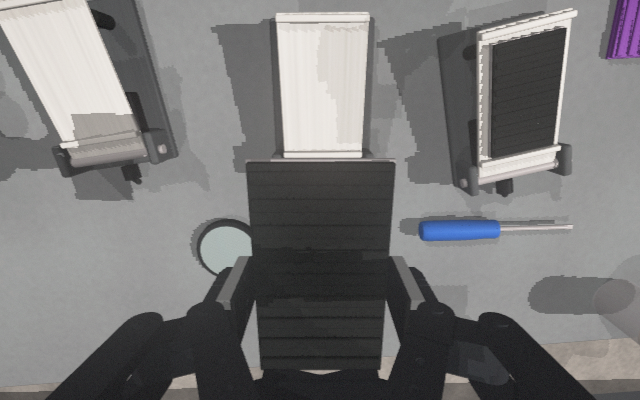

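```bash
python3 - <<'E'
from h import *
im=cv2.imread("pics/d2.png"); M=im.min(2)>120; M[156:]=0
M=cv2.morphologyEx(M.astype(np.uint8),cv2.MORPH_OPEN,np.ones((5,5)))
for c in cv2.findContours(M,0,1)[0]: print(cv2.contourArea(c),c[:,0].mean(0),cv2.boundingRect(c))
print(im[8:30,300].min(1), im[60,265:380:4].min(1),im[140:165,300].min(1), im[100,370:480:6].min(1))
E
sed -n '/^def comp/,/^def rect/p;/^def seat/,/^def pick/p' h.py
```

```text
178.0 [545.64705882 151.11764706] (531, 145, 29, 11)
45.0 [161.79166667 148.54166667] (158, 145, 8, 8)
2154.0 [ 15.98181818 102.34090909] (0, 55, 47, 85)
3084.5 [388.21052632 107.20701754] (370, 48, 47, 108)
42048.0 [401.72403169  63.10387324] (139, 0, 501, 156)
13208.0 [74.92060086 78.88412017] (0, 0, 146, 156)
209.0 [19.16304348  2.64130435] (0, 0, 42, 9)
[136 141 139 143 172 209 194 220 223 224 224 224 222 188 136 153 217 217
 217 215 216 218] [109 112  84  86 225 228 225 224 224 229 224 227 223 221 209 209 215 213
 213 210 204 210 211 212 215 210 102 121 132] [222 222 222 223 224 224 223 224 224 221 198 145 164 219 226 223 220 187
 114 149 178 139  62  63  71] [102 131 128 126 126 139 107 105 108 109 106 106  99  76  72  77  75  75
 137]
def comp(mask,px):
    mask=cv2.morphologyEx(mask.astype(np.uint8),cv2.MORPH_OPEN,np.ones((5,5)))
    cs=[c for c in cv2.findContours(mask,cv2.RETR_EXTERNAL,cv2.CHAIN_APPROX_NONE)[0] if cv2.contourArea(c)>1500]
    return min(cs,key=lambda c:np.hypot(*(c[:,0].mean(0)-px)))[:,0].astype(float)
def rect(c,K,V,p0,yaw,tilt):
def seat(p,yaw,name=None):
    """seat centre and heading: white area runs from toe lip outer edge (-66 seen) to the heel lip's shadow line (+56)"""
    im,K,V=look(p,yaw,255)
    if name: save(name,im)
    M=im.min(2)>120; M[156:]=0; c=comp(M,proj([p[0],p[1],58],K,V)); print("toprow",c[:,1].min()); p0=A([p[0],p[1],58.]); yw=yaw
    for _ in range(3):
        p0,yw,d=rect(c,K,V,p0,yw,TILT); C=p0.copy(); p0=A([*(p0+Rs(yw,TILT)@A([67.1-d[0]/2,0,0]))[:2],58.])
    return p0,yw,d
def pick(p,yaw,z=4):
```

Auto-exposure brightened the image, so a fixed threshold fails. I'll make the thresholds relative.

```bash
python3 - <<'E'
s=open('h.py').read()
s=s.replace("M=im.min(2)>120; M[156:]=0;","g=im.min(2)[:156]; M=np.zeros((400,640),np.uint8); M[:156]=g>.75*np.percentile(g,98); M=cv2.morphologyEx(M,cv2.MORPH_CLOSE,np.ones((7,1)));")
s=s.replace("comp(g<thr,","comp(g<.55*np.median(g[:200]),").replace("comp(im.max(2)<62,","comp(im.max(2)<.55*np.median(im[:200].max(2)),")
open('h.py','w').write(s)
E
python3 - <<'E'
from h import *
s=seat([622,-81.5],-.097); print(f(s)); s2=seat(s[0],s[1]); print(f(s2))
s,yaw=s2[0],s2[1]
if s2[2][0]>120 and abs(s2[2][1]-82)<2:
    place(s,yaw); check(s,yaw,"pl2")
    cv2.imwrite("pics/pl2c.png",cv2.resize(cv2.imread("pics/pl2.png")[:260,190:450],(520,520)))
E
```

```text
toprow 11.0
[[619.364, -80.591, 58.0], -0.095, [131.103, 81.34]]
toprow 15.0
[[619.317, -80.535, 58.0], -0.095, [127.948, 81.66]]
contact True h [ 0.07 -0.03  5.05] 62.34052580759649
plate in seat [-1.4  0.2  0. ] dyaw -0.0 [104.1  60.3] t 50.3417
```

View pics/pl2c.png

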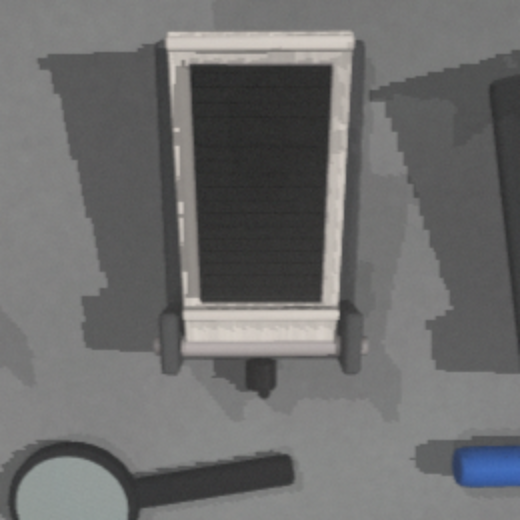

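Plate 2 sits between the lips, black face from (191,66) to (332,303). Now press it, then measure switch 3 and its plate.

```bash
python3 - <<'E'
from h import *
s,yaw=A([619.317,-80.535,58]),-.095
press(s,yaw,force=25); check(s,yaw)
s=seat([583,-313],.05); print(f(s)); s=seat(s[0],s[1]); print(f(s)); s=seat(s[0],s[1],"t3"); print(f(s))
np.save("s3.npy",[*s[0],s[1]])
r=plate([402,-333],-1.57); r=plate(r[0],r[1],name="p3"); print(f(r),m.current_time_s())
if abs(r[2][0]-105.8)<2 and abs(r[2][1]-60.3)<2:
    pick(r[0],r[1]); im=m.capture("wrist"); save("hold3",im); print("hand",hand_offset(im))
a=cv2.imread("pics/t3.png")[:260,190:450];b=cv2.imread("pics/hold3.png")[140:400,190:450]
cv2.imwrite("pics/tb3.png",cv2.resize(np.hstack([a,b]),(800,400)))
E
```

```text
press True [572.4 -76.1  62.3] expected stop [572.7 -76.1  62. ] [-2.7  0.8 11.8]
plate in seat [ 2.3  1.2 -0. ] dyaw -0.0 [105.   60.3] t 56.3
toprow 13.0
[[581.65, -317.084, 58.0], 0.05, [129.456, 81.445]]
toprow 14.0
[[581.509, -317.255, 58.0], 0.05, [128.897, 81.617]]
toprow 15.0
[[581.772, -317.245, 58.0], 0.05, [127.96, 81.604]]
[[397.214, -332.082, 10.0], -1.601, [105.711, 60.237]] 59.325
grip 61.874755669292334 64.89627599716187
hand (np.float64(2.549065192158949), np.int64(162))
```

View pics/tb3.png

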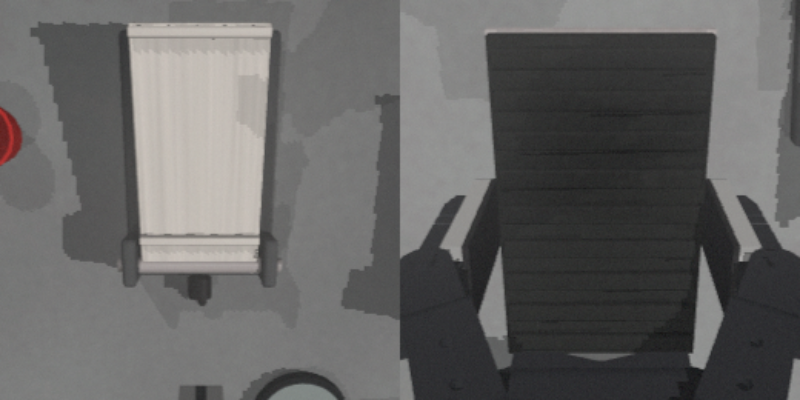

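Left: switch 3, toe at (200,30) and heel lip at (200,238). Right: plate held squarely. Place, verify and press.

```bash
python3 - <<'E'
from h import *
*s,yaw=np.load("s3.npy"); s=A(s)
place(s,yaw); check(s,yaw,"pl3"); press(s,yaw,force=25); check(s,yaw,"pl3b")
for n,(p,y) in enumerate([([619.3,-80.5],-.095),([642.5,111.1],.131)]):
    check([*p,58],y,f"fin{n}")
m.move_to([450,-150,300],q(R_tool(0)))
L=[cv2.imread(f"pics/{k}.png")[:260,190:450] for k in("fin1","fin0","pl3b")]
cv2.imwrite("pics/fin.png",cv2.resize(np.hstack(L),(798,266)))
save("topf",m.capture("top")); print(m.current_time_s(),m.current_ft_force())
E
```

```text
contact True h [ 0.1  -0.01  5.1 ] 61.805475141395526
plate in seat [-1.7  0.2  0. ] dyaw -0.001 [104.9  60.3] t 67.225
press True [ 534.6 -319.9   62.4] expected stop [ 535.  -319.6   62. ] [-2.6  1.8 11.1]
plate in seat [-1.3  0.3 -0. ] dyaw -0.001 [104.7  60.3] t 73.1917
plate in seat [ 2.5  1.2 -0. ] dyaw -0.001 [104.5  60.3] t 74.15
plate in seat [-1.1  0.2  0. ] dyaw -0.002 [104.2  60.4] t 75.05
76.5417 [ 0.03507781 -0.57733546 -0.18722454]
```

View pics/fin.png

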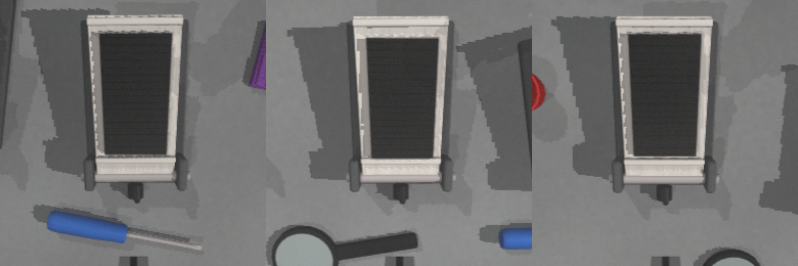

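View pics/topf.png

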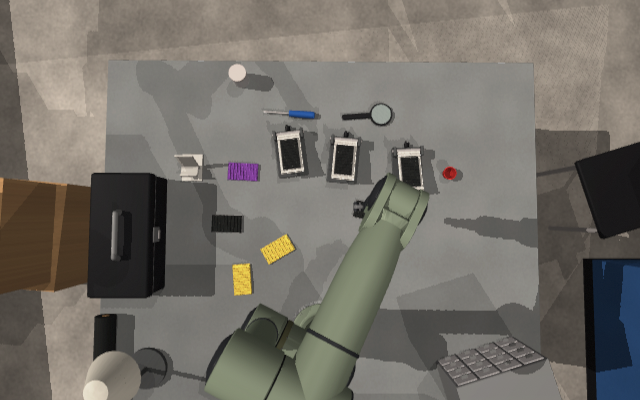

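The composite shows all three plates between the lips, and the spare plate is still at (227,223) in the top view with the bystanders unmoved. Middle plate 2 has crept about 4 mm toward the heel lip, so I'll zoom in on it to check that it is flat.

```bash
python3 - <<'E'
from h import *
s=A([619.3,-80.5,58])
# low oblique-free close look at the plate's heel and toe
im,K,V=look(s,-.095,200); save("z2",im)
im1,_,_=look([642.5,111.1,58],.131,200); save("z1",im1)
L=[x[:230,225:415,::-1] for x in(im1,im)]
cv2.imwrite("pics/z.png",cv2.resize(np.hstack(L),(800,484),interpolation=cv2.INTER_CUBIC)); print(m.current_time_s())
E
```

```text
78.5667
```

View pics/z.png

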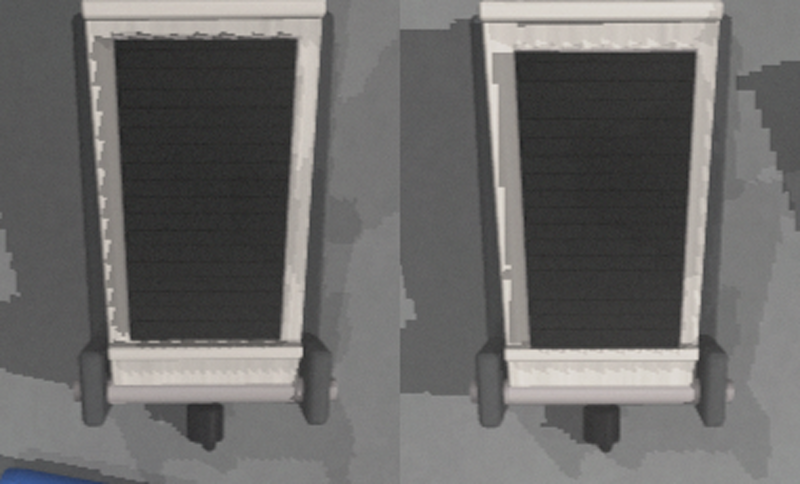

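Zoom: the middle plate lies flat against the heel lip (row ~348). The lip is uncovered and the shadow along the plate's left edge is even, so the offset is at most 4 mm, within the 7 mm limit. All treadles are up, so I'm handing the job in.

```bash
python3 - <<'E'
from h import *
m.move_to([450,-150,300],q(R_tool(0))); m.sleep(.5); print(m.job_done(),m.current_time_s())
E
```

```text
the job is handed in; nothing more can be done
the job is handed in; nothing more can be done
```

I put a tread plate on each of the three foot switches present and pressed each treadle to its stop, left to right (the leftmost twice). By the final pictures all three plates lie flat, the treadles are back up and the bystanders are unmoved. The job is handed in, but it returned no verdict.

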